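Load the hex plug test jig and wind its keeper bar across

TASK

Load every orange moulded wing plug from the black tray into a hex socket of the test jig, one to a socket: the sockets stand at odd angles, so press lightly and turn the plug a little at a time until its hex foot drops in and its collar sits fully down on the socket. Then wind the handwheel clockwise by its crank to bring the keeper bar over the collars: the wheel has lost motion, so take that up first and count three full turns, to within a quarter of a turn, from where the bar starts to move. Leave everything else on the bench where it is.

Things in the scene. Friction and masses are not known exactly. Their poses are not given: they have to be found in the camera images.
- plug1: Orange wing plug (2 or 3 alike are present; 0.1 to 0.2 kg) standing in the tray. From below: hex foot 44 mm across flats, 20 mm tall, two flats facing +-x; round collar 60 mm in diameter, 20 to 26 mm up; upright wing to grip, 36 mm long along x, 14 mm thick along y, 26 to 62 mm up. Origin: centre of the foot's underside, z up.
- plug2: Orange wing plug (2 or 3 alike are present; 0.1 to 0.2 kg) standing in the tray. From below: hex foot 44 mm across flats, 20 mm tall, two flats facing +-x; round collar 60 mm in diameter, 20 to 26 mm up; upright wing to grip, 36 mm long along x, 14 mm thick along y, 26 to 62 mm up. Origin: centre of the foot's underside, z up.
- plug3: Orange wing plug (2 or 3 alike are present; 0.1 to 0.2 kg) standing in the tray. From below: hex foot 44 mm across flats, 20 mm tall, two flats facing +-x; round collar 60 mm in diameter, 20 to 26 mm up; upright wing to grip, 36 mm long along x, 14 mm thick along y, 26 to 62 mm up. Origin: centre of the foot's underside, z up.
- jig: Fixed jig: grey base 150 x 440 x 18 mm, three steel hex sockets in a row 90 mm apart along its y axis (outside 65 mm across flats, rim 45 mm above the table), a steel keeper bar behind them (+x) and, at the +y end, a blue gearbox with a handwheel on top. Origin on the table under the middle socket; x towards the bar, y towards the handwheel.
- socket1 (a point): Mouth centre of hex socket 1 (1 at the jig's -y end, 3 next to the wheel), at its rim; axes as the jig's. Recess 47 mm across flats, 27 mm deep, flared to 53 mm over its top 5 mm, at an unknown angle not given by these axes: see or feel for it (repeats every 60 deg; the foot drops within about 6 deg). It stays at its angle. Seated: collar on the rim, plug origin 20 mm below this point.
- socket2 (a point): Mouth centre of hex socket 2 (1 at the jig's -y end, 3 next to the wheel), at its rim; axes as the jig's. Recess 47 mm across flats, 27 mm deep, flared to 53 mm over its top 5 mm, at an unknown angle not given by these axes: see or feel for it (repeats every 60 deg; the foot drops within about 6 deg). It stays at its angle. Seated: collar on the rim, plug origin 20 mm below this point.
- socket3 (a point): Mouth centre of hex socket 3 (1 at the jig's -y end, 3 next to the wheel), at its rim; axes as the jig's. Recess 47 mm across flats, 27 mm deep, flared to 53 mm over its top 5 mm, at an unknown angle not given by these axes: see or feel for it (repeats every 60 deg; the foot drops within about 6 deg). It stays at its angle. Seated: collar on the rim, plug origin 20 mm below this point.
- keeper (a joint): Travel of the keeper bar (m): starts at 0, fully back; grows towards the jig's -x, over the collars' rear edges. One turn of the screw moves it 0.010, so three turns are 0.030; stop at 0.045. Bar 276 mm long along y, 36 mm wide, 55 to 65 mm above the table (4 mm over seated collars), front edge 54 mm behind the socket centres at 0.
- wheel_axis (a point): Fixed point on the vertical axis of the handwheel (rim 148 mm in diameter, its top 86 mm above the table), at the height of the crank's top, 132 mm above the table, 210 mm along the jig's +y from the middle socket.
- crank (a point): Top centre of the wheel's upright crank: freely revolving round grip 22 mm in diameter, 88 to 132 mm above the table, 62 mm from the axis; pinch it and lead it round. Clockwise from above drives the bar forward. Up to 86 deg of lost motion before it drives (differs at each start; reversing runs through it again). Needs about 4 N; stays where it is left.
- tray: Fixed black tray 300 x 280 mm, rim 26 mm high, walls 6 mm, floor 5 mm thick, holding the plugs. Origin: centre of its underside.
- frame1: Bystander: flat orange moulded frame 70 x 130 x 12 mm lying in the tray. Origin: centre of its underside.
- frame2: Bystander: flat orange moulded frame 70 x 130 x 12 mm on the bench.
- spraycan: Bystander: blue can, 60 mm in diameter, 190 mm tall.
- flask: Bystander: clear bottle, 66 mm in diameter, 200 mm tall.
- cup: Bystander: blue cup, 72 mm in diameter, 60 mm tall.
- tape: Bystander: roll of yellow tape lying flat, 100 mm in diameter, 45 mm tall.
- brush: Bystander: small hand brush lying on the bench.
Mind the look-alikes: they are no part of the job. Leave any pink look-alike of the plug2 alone. Leave any green look-alike of the plug3 alone.

How it is judged:
On the way, in this order (a step that is already met when the one before it is completed fails the run):
1. every plug present is fully down in a hex socket and let go, with the keeper bar still back (((horizontal distance between plug1 and socket1 below 0.005 m and z of plug1 in the frame of socket1 below -0.0165 m and angle between plug1's own z axis and vertical below 0.08 rad) or (horizontal distance between plug1 and socket2 below 0.005 m and z of plug1 in the frame of socket2 below -0.0165 m and angle between plug1's own z axis and vertical below 0.08 rad) or (horizontal distance between plug1 and socket3 below 0.005 m and z of plug1 in the frame of socket3 below -0.0165 m and angle between plug1's own z axis and vertical below 0.08 rad)) and ((horizontal distance between plug2 and socket1 below 0.005 m and z of plug2 in the frame of socket1 below -0.0165 m and angle between plug2's own z axis and vertical below 0.08 rad) or (horizontal distance between plug2 and socket2 below 0.005 m and z of plug2 in the frame of socket2 below -0.0165 m and angle between plug2's own z axis and vertical below 0.08 rad) or (horizontal distance between plug2 and socket3 below 0.005 m and z of plug2 in the frame of socket3 below -0.0165 m and angle between plug2's own z axis and vertical below 0.08 rad)) and ((horizontal distance between plug3 and socket1 below 0.005 m and z of plug3 in the frame of socket1 below -0.0165 m and angle between plug3's own z axis and vertical below 0.08 rad) or (horizontal distance between plug3 and socket2 below 0.005 m and z of plug3 in the frame of socket2 below -0.0165 m and angle between plug3's own z axis and vertical below 0.08 rad) or (horizontal distance between plug3 and socket3 below 0.005 m and z of plug3 in the frame of socket3 below -0.0165 m and angle between plug3's own z axis and vertical below 0.08 rad)) and linear speed of each of plug1, plug2, plug3 below 0.02 m/s and contact force between the fingers and plug1 below 0.1 N and contact force between the fingers and plug2 below 0.1 N and contact force between the fingers and plug3 below 0.1 N and value of joint keeper below 0.004 m), for 0.2 s.
2. the bar has been wound three full turns forward (value of joint keeper between 0.0275 and 0.0325 m), for 0.2 s.
At the end, for the whole second after the job is handed in: Every plug present stands fully down in a hex socket (within 3.5 mm of the collar touching the rim, within 5 mm of the socket's centre and 0.08 rad of upright), at rest, and the keeper bar has come forward three full turns of the screw, 30 mm, to within a quarter turn (2.5 mm) (all of step 2 and ((horizontal distance between plug1 and socket1 below 0.005 m and z of plug1 in the frame of socket1 below -0.0165 m and angle between plug1's own z axis and vertical below 0.08 rad) or (horizontal distance between plug1 and socket2 below 0.005 m and z of plug1 in the frame of socket2 below -0.0165 m and angle between plug1's own z axis and vertical below 0.08 rad) or (horizontal distance between plug1 and socket3 below 0.005 m and z of plug1 in the frame of socket3 below -0.0165 m and angle between plug1's own z axis and vertical below 0.08 rad)) and ((horizontal distance between plug2 and socket1 below 0.005 m and z of plug2 in the frame of socket1 below -0.0165 m and angle between plug2's own z axis and vertical below 0.08 rad) or (horizontal distance between plug2 and socket2 below 0.005 m and z of plug2 in the frame of socket2 below -0.0165 m and angle between plug2's own z axis and vertical below 0.08 rad) or (horizontal distance between plug2 and socket3 below 0.005 m and z of plug2 in the frame of socket3 below -0.0165 m and angle between plug2's own z axis and vertical below 0.08 rad)) and ((horizontal distance between plug3 and socket1 below 0.005 m and z of plug3 in the frame of socket1 below -0.0165 m and angle between plug3's own z axis and vertical below 0.08 rad) or (horizontal distance between plug3 and socket2 below 0.005 m and z of plug3 in the frame of socket2 below -0.0165 m and angle between plug3's own z axis and vertical below 0.08 rad) or (horizontal distance between plug3 and socket3 below 0.005 m and z of plug3 in the frame of socket3 below -0.0165 m and angle between plug3's own z axis and vertical below 0.08 rad)) and linear speed of each of plug1, plug2, plug3 below 0.02 m/s and velocity of joint keeper below 0.002 m/s).
It fails at once if a bystander on the bench (frame, can, bottle, cup, tape or brush) is knocked more than 50 mm from its place, or the frame in the tray more than 100 mm (distance of any of spraycan, flask, cup, tape, brush, frame2 from where it was at the start of the episode above 0.05 m or distance of frame1 from where it was at the start of the episode above 0.1 m).
Of plug1, plug2, plug3 only 2 to 3 are there at a start; the rules pass over those that are not, and their reading is None.
At some moment in a run one of plug1, plug2, plug3 may be knocked a few centimetres aside while the robot is not near it.
Once in a run the grip may slacken for a moment while it holds something.
It also fails if it takes over 210 s, if anything falls off the work surface, if the arm or the gripper's body presses on something with over 40 N, if the wrist force passes 120 N, or if a joint passes its speed limit or range.

ROBOT

A 6-joint arm with a two-finger parallel gripper is mounted at the origin on the work surface. World frame = base frame: x ahead of the robot, y to its left, z up, the work surface at z = 0. Lengths are in m, angles in rad, forces in N, time in s.
With the tool pointing down it reaches from about 0.375 to 0.9 m from the base axis. Payload 3.1 kg.
Tool frame: the origin (TCP) lies midway between the tips of the shut fingers; the grasp point (between the pads) lies 19 mm behind it; z points along the fingers, y is the line along which they close (so a half turn about z gives the same grasp; the last joint's range is limited). The gripper opens to 85 mm and grips with 20 to 120 N. Pads are 22 mm wide; open, the fingers measure 114 mm over their backs; the gripper's body (76 mm by 85 mm) begins 54 mm behind the grasp point. The pads swing forward as they close: fully open they stand 13 mm farther back than shut.
Start: joints at [-1.385, 0.527, 1.433, -0, 1.181, -0.178], TCP at [0.223, -0.584, 0.231] pointing down, gripper open.
Joint ranges: [-3.08, 3.08], [-0.75, 2.2], [0.22, 2.44], [-1.43, 4.57], [0, 2.65], [-2.85, 2.85]. Speed limits (rad/s): [2.79, 2.79, 3.14, 3.14, 3.14, 3.14].

INTERFACE

Orientations are given as a unit quaternion [x, y, z, w].
In Python, from station import manip gives the robot as it stands.
- The arm moves only by the tool drive_tool, never from a script. Its argument "motion" is a list that holds one entry, the list of rows, each a list of 5 numbers: the finger opening in mm, from 0 to 85.4, then the shift along the tool's x, y, z in units of 30 mm (1.0 is 30 mm), then the turn about the tool's z in units of 8 degrees (1.0 is 8 degrees). In form: [[[fingers, x, y, z, yaw], ...]]. A call has 1 to 10 rows; each row is the pose to reach, as a shift and turn from the pose commanded when the call began, along the tool's axes at that moment; what a row does not reach only later rows make up. A row lasts 1/10 s, in which the tool goes at most 50 mm and 8.59 degrees, less where a joint would pass 70% of its speed; a pose out of reach is approached as far as the arm can. A call with a gripper value outside its range is refused whole. The fingers move at their own pace and stop on an object; "squeeze" is the grip in N (left out, the last holds). Time passes only in rows, so rows that repeat a pose let the fingers close. It gives the time, the measured TCP pose, the force, the opening and the grip force at its end, in the units of the state.
- manip.sense(): the state, without advancing time (a new reading comes with each control period).
- manip.snapshot(name): name is "side" or "top"; returns the picture (480x640x3 uint8, red, green, blue); there is no depth.
- manip.camera_model(name): a dict with "fov_y" (degrees; the focal length in pixels is half the picture's height over the tangent of half this angle, whatever the lens; pixels are square), "cx", "cy" (the principal point, pixels), "origin" and "orientation" of the camera in the world. Camera axes: x right, y up, looking along -z (the intrinsics and any distortion apply to the point x, -y, -z); pixel columns grow to the right and rows downward; lengths in m; the calibration is good to about 2 mm. A picture is of the moment at which its call begins. camera_model takes no time and is no camera call.
- manip.sign_off(): hands the job in; it is judged then, once.
The state is a dict: "t": time; "q": joint angles; "qd": joint speeds; "tau": joint torques, N m; "tcp_pos": TCP position; "tool_rot": TCP orientation; "force": force on the tool from outside, world axes, zero at the start; "ft_torque": the same for the moment, N m; "finger_gap": opening from 0.0 (shut) to 1.0 (fully open); "gripper_force": force on a finger pad.
Only numpy, scipy, OpenCV 4.12 (cv2) and the standard library are available. Lean on these libraries where they do the work, as an engineer would, in place of code of your own. Each camera call takes 0.05 s, during which the arm holds its last target. There are 200 camera calls.

## Working session

There is one attempt and no reset: what is moved stays moved. The work goes in short steps, Python scripts to look and compute and a tool call to move; the robot and the scene stay as the last step left them, time stands still between calls to the robot, and variables do not carry over. Pictures are saved under pics/ and viewed, at most 14 in all, crops included, and the job is handed in when it is done.

Besides the shell and the picture viewer there is one more tool, called after "Emit:" as name([rows], argument=value, ...), one row to a line, values as JSON. drive_tool: Moves the arm, as the interface text tells. Its arguments: {"type":"object","properties":{"motion":{"type":"array","items":{"type":"array","items":{"type":"array","items":{"type":"number"}}}},"squeeze":{"type":"number"}},"required":["motion"]}

```bash
ls; mkdir -p pics; python3 - <<'E'
from station import manip
import cv2
s=manip.sense();print({k:s[k] for k in('t','tcp_pos','tool_rot','finger_gap','force')})
for n in('top','side'):
    cv2.imwrite(f'pics/{n}0.png',manip.snapshot(n)[:,:,::-1]);print(n,manip.camera_model(n))
E
```

```text
pics
{'t': 0.0, 'tcp_pos': array([ 0.2228699 , -0.58313109,  0.23030944]), 'tool_rot': array([ 9.83410120e-01,  1.81392617e-01,  3.30176006e-07, -1.12006169e-03]), 'finger_gap': 0.9974986761491109, 'force': array([0.5194559 , 0.11084152, 0.896543  ])}
top {'fov_y': 42.15894023975904, 'cx': 327.93272696350897, 'cy': 238.7711934026647, 'origin': array([ 0.23336085, -0.03256273,  1.92690955]), 'orientation': array([-0.0617333 ,  0.05812867,  0.70668534, -0.70242856])}
side {'fov_y': 57.936599732629155, 'cx': 317.3465978274562, 'cy': 237.28369800279725, 'origin': array([0.11193699, 0.55021234, 0.94040049]), 'orientation': array([-0.10319039,  0.32982448,  0.9012102 , -0.26151047])}
```

View pics/top0.png

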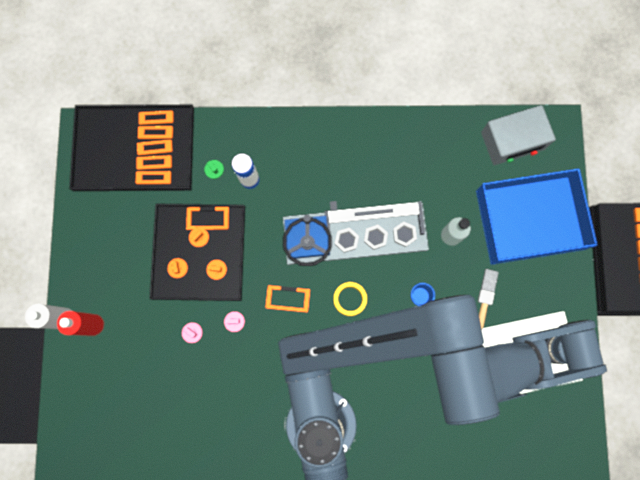

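View pics/side0.png

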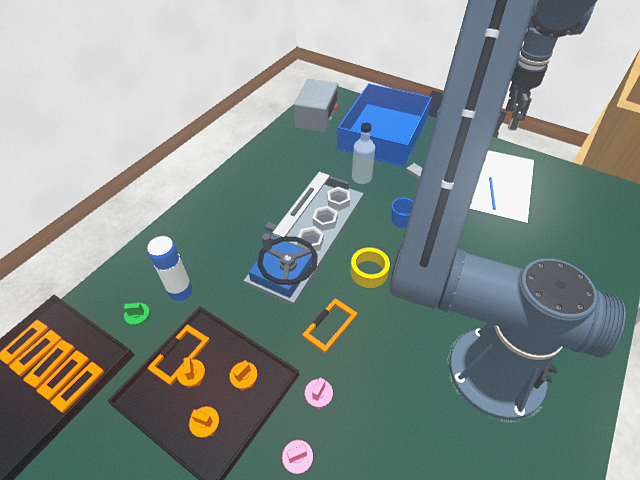

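The top view shows three orange plugs in the tray at (199,237), (177,268) and (216,269). The sockets are at (347,240), (376,236) and (405,233), and the wheel is at (308,240). I'll zoom in on these.

```bash
cat > h.py <<'E'
import numpy as np, cv2
from scipy.spatial.transform import Rotation as R
from station import manip
def cam(n):
    m=manip.camera_model(n);f=240/np.tan(np.radians(m['fov_y']/2))
    return m,f,R.from_quat(m['orientation']).as_matrix()
def ray(n,uv,z):
    m,f,r=cam(n);u,v=uv
    d=r@np.array([(u-m['cx'])/f,-(v-m['cy'])/f,-1]);o=np.array(m['origin'])
    return (o+d*(z-o[2])/d[2])
def proj(n,p):
    m,f,r=cam(n);c=r.T@(np.array(p)-m['origin'])
    return np.array([m['cx']+f*c[0]/-c[2],m['cy']-f*c[1]/-c[2]])
def snap(n): return np.ascontiguousarray(manip.snapshot(n)[:,:,::-1])
def crop(im,u0,v0,w,h,k): return cv2.resize(im[v0:v0+h,u0:u0+w],None,fx=k,fy=k,interpolation=cv2.INTER_CUBIC)
def st():
    s=manip.sense();print('t %.2f'%s['t'],np.round(s['tcp_pos'],4),'F',np.round(s['force'],1),'gap',round(s['finger_gap']*85.4,1),'g',round(float(s['gripper_force']),1),'toolx ang',toolang(s))
    return s
def toolang(s):
    r=R.from_quat(s['tool_rot']).as_matrix();return round(float(np.degrees(np.arctan2(r[1,0],r[0,0]))),2)
def go(x,y,z,ang=None):
    "print the move units from the present pose"
    s=manip.sense();r=R.from_quat(s['tool_rot']).as_matrix()
    d=r.T@(np.array([x,y,z])-s['tcp_pos'])/0.03
    yaw=0
    if ang is not None: yaw=-((ang-toolang(s)+90)%180-90)/8
    print('units',np.round(d,3),'yaw',round(yaw,3),'q6',round(float(s['q'][5]),2))
E
python3 - <<'E'
from h import *
t=cv2.imread('pics/top0.png');s=cv2.imread('pics/side0.png')
cv2.imwrite('pics/c1.png',np.vstack([crop(t,280,195,150,75,5),]))
a=crop(t,150,200,100,70*1+30,5);cv2.imwrite('pics/c2.png',a)
cv2.imwrite('pics/c3.png',crop(s,240,165,130,135,4))
for n,im in(('top',t),('side',s)):
    hsv=cv2.cvtColor(im,cv2.COLOR_BGR2HSV);m=cv2.inRange(hsv,(8,150,120),(20,255,255))
    k,l,sta,c=cv2.connectedComponentsWithStats(m)
    for i in range(1,k):
        if sta[i,4]>60: print(n,sta[i],c[i].round(1),ray(n,c[i],.035).round(3))
for uv in((347,240),(376,236),(405,233)):print(ray('top',uv,.045).round(4))
print(ray('top',(308,240),.086))
E
```

```text
top [ 135  110   39   75 2047] [154.2 147.3] [0.855 0.525 0.035]
top [186 206  43  42 815] [203.8 226. ] [0.6   0.36  0.035]
top [634 207   6  15  81] [636.8 213.9] [ 0.629 -0.98   0.035]
top [167 258  21  21 345] [177.1 267.7] [0.471 0.439 0.035]
top [206 259  21  21 338] [216.1 269.1] [0.466 0.319 0.035]
top [265 285  45  28 370] [286.4 299.7] [0.371 0.103 0.035]
side [302 298  55  55 494] [330.3 326.1] [0.366 0.121 0.035]
side [   0  320  104   93 2371] [ 48.5 363.8] [0.845 0.533 0.035]
side [147 324  63  62 641] [182.9 358.6] [0.601 0.364 0.035]
side [229 360  25  23 217] [241.9 371.8] [0.47  0.318 0.035]
side [178 367  27  21  80] [195.2 381.2] [0.542 0.388 0.035]
side [ 60 368  33  34  94] [ 75.6 384.6] [0.754 0.531 0.035]
side [231 376  26  14  64] [245.8 385.3] [0.444 0.337 0.035]
side [190 406  23  22 167] [202.4 420. ] [0.474 0.44  0.035]
[ 0.5517 -0.0823  0.045 ]
[ 0.5635 -0.1713  0.045 ]
[ 0.5723 -0.2605  0.045 ]
[0.54550478 0.03577588 0.086     ]
```

View pics/c1.png

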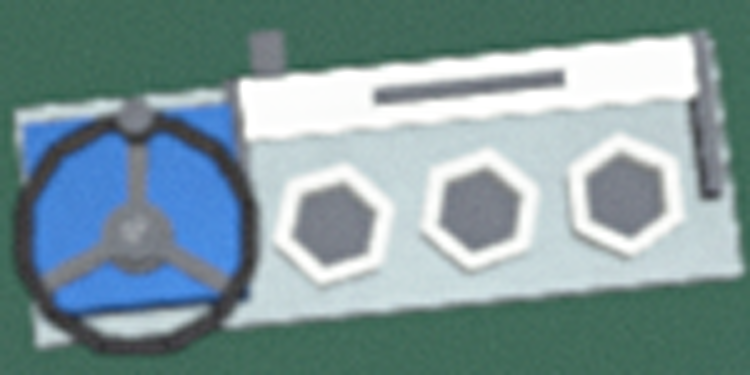

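View pics/c2.png

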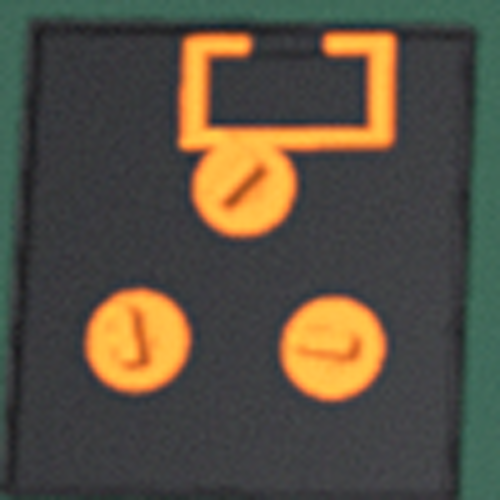

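View pics/c3.png

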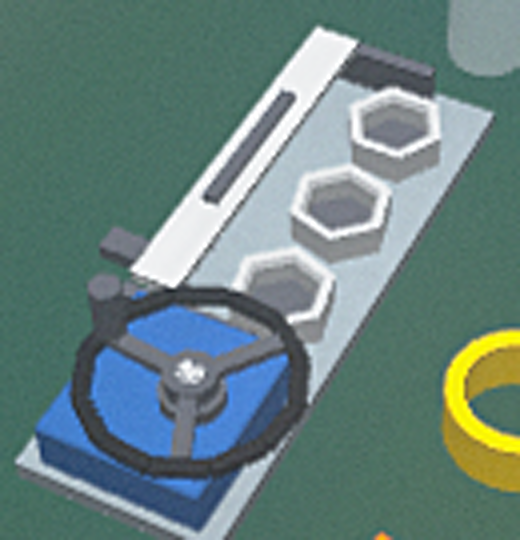

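The crops are clear. In the jig crop, the crank top is at full-frame (307,218), the hub is at about (307,241), and the bar is behind the sockets. In the tray, each wing shows a dark shaded side that gives its direction. Next I'll measure the hex angles, socket centres, wing directions and crank.

```bash
cat >> h.py <<'E'
def hexes(n,im):
    "dark recess blobs near the sockets: centre and sixth-harmonic vertex angle on rim plane"
    out=[]
    for p in ((.5517,-.0823),(.5635,-.1713),(.5723,-.2605)):
        u,v=proj(n,(*p,.045)).round().astype(int);w=14
        g=cv2.cvtColor(im,cv2.COLOR_BGR2GRAY)[v-w:v+w,u-w:u+w]
        g=cv2.resize(g,None,fx=8,fy=8,interpolation=cv2.INTER_CUBIC)
        _,m=cv2.threshold(g,170,255,cv2.THRESH_BINARY_INV)
        k,l,sta,c=cv2.connectedComponentsWithStats(m)
        i=l[w*8,w*8];ys,xs=np.nonzero(l==i)
        P=np.array([ray(n,(u-w+(x+.5)/8-.5,v-w+(y+.5)/8-.5),.045)[:2] for x,y in zip(xs[::3],ys[::3])])
        q=P-P.mean(0);z=(q[:,0]+1j*q[:,1])
        M=(z**6).sum();out.append((P.mean(0).round(4),round(np.degrees(np.angle(M))/6%60,1),round(abs(M)/(abs(z)**6).sum(),3),len(P)))
    return out
def wings(im,pts):
    for c in pts:
        u,v=proj('top',(*c,.031)).round().astype(int);w=8
        a=cv2.resize(im[v-w:v+w+1,u-w:u+w+1],None,fx=6,fy=6,interpolation=cv2.INTER_CUBIC)[:,:,2]
        yy,xx=np.mgrid[:a.shape[0],:a.shape[1]];cc=a.shape[0]/2
        m=(a<200)&((xx-cc)**2+(yy-cc)**2<(7.5*6)**2)
        r=cv2.minAreaRect(np.argwhere(m)[:,::-1].astype(np.float32))
        b=cv2.boxPoints(r)/6-.5+[u-w+.5/6,v-w+.5/6];e=[b[1]-b[0],b[2]-b[1]];e=max(e,key=np.linalg.norm);o=b.mean(0)
        d=ray('top',o+e/2,.05)-ray('top',o-e/2,.05);print(c,m.sum(),'wing',np.degrees(np.arctan2(d[1],d[0]))%180,ray('top',o,.05).round(4),np.linalg.norm(d))
E
python3 - <<'E'
from h import *
t=cv2.imread('pics/top0.png');s=cv2.imread('pics/side0.png')
for n,im in(('top',t),('side',s)):
    for o in hexes(n,im):print(n,o)
for c in((177.1,267.7),(216.1,269.1),(199,237.4)):print(ray('top',c,.034).round(4))
wings(t,[ray('top',c,.034)[:2] for c in((177.1,267.7),(216.1,269.1),(199,237.4))])
print('crank',ray('top',(307.2,218.2),.132),ray('side',(266.3,237.5),.132),'hub',ray('top',(307,241),.1))
E
```

```text
Traceback (most recent call last):
  File "h.py", line 38, in hexes
    P=np.array([ray(n,(u-w+(x+.5)/8-.5,v-w+(y+.5)/8-.5),.045)[:2] for x,y in zip(xs[::3],ys[::3])])
                ~~~^^^^^^^^^^^^^^^^^^^^^^^^^^^^^^^^^^^^^^^^^^
  File "h.py", line 8, in ray
    m,f,r=cam(n);u,v=uv
          ~~~^^^
  File "h.py", line 5, in cam
    m=manip.camera_model(n);f=240/np.tan(np.radians(m['fov_y']/2))
ValueError: time passes only in moves, steps and waits
```

```bash
sed -i 's/^def cam(n):/from functools import lru_cache\n@lru_cache\ndef cam(n):/' h.py
python3 - <<'E'
from h import *
t=cv2.imread('pics/top0.png');s=cv2.imread('pics/side0.png')
for n,im in(('top',t),('side',s)):
    for o in hexes(n,im):print(n,o)
for c in((177.1,267.7),(216.1,269.1),(199,237.4)):print(ray('top',c,.034).round(4))
wings(t,[ray('top',c,.034)[:2] for c in((177.1,267.7),(216.1,269.1),(199,237.4))])
print('crank',ray('top',(307.2,218.2),.132),ray('side',(266.3,237.5),.132),'hub',ray('top',(307,241),.1))
E
```

```text
top (array([ 0.5535, -0.0804]), np.float64(46.7), np.float64(0.219), 4033)
top (array([ 0.562 , -0.1699]), np.float64(49.7), np.float64(0.213), 4034)
top (array([ 0.5706, -0.2594]), np.float64(5.3), np.float64(0.219), 4040)
side (array([ 0.5472, -0.0641]), np.float64(57.7), np.float64(0.097), 7520)
side (array([ 0.5596, -0.1648]), np.float64(48.8), np.float64(0.216), 3515)
side (array([ 0.5682, -0.2537]), np.float64(4.8), np.float64(0.194), 3057)
[0.4708 0.4389 0.034 ]
[0.4658 0.3192 0.034 ]
[0.5647 0.3745 0.034 ]
[0.47084373 0.43890887] 71 wing 5.633268370383973 [0.4677 0.4326 0.05  ] 0.02472422369514304
[0.46577922 0.31917332] 0 wing 0.0 [0.4901 0.3428 0.05  ] 0.0
[0.56466197 0.37449688] 426 wing 136.9997893556685 [0.5628 0.3723 0.05  ] 0.028611630298729054
crank [0.6027703  0.03641196 0.132     ] [0.59857993 0.04309334 0.132     ] hub [0.54013223 0.03823286 0.1       ]
```

```bash
python3 - <<'E'
from h import *
for a,b in(((176.4,262),(179.4,272.4)),((210,270),(221,270.6)),((195.6,241),(202.4,234))):
    d=ray('top',b,.05)-ray('top',a,.05);print(np.degrees(np.arctan2(d[1],d[0]))%180,np.linalg.norm(d))
for c in((177.1,267.7),(216.1,269.1),(199,237.4)):print(ray('top',c,.031).round(4))
st();go(.47,.439,.2,10);print(manip.sense()['q'])
E
```

```text
17.820500800506466 0.033486792293075794
86.51097472300125 0.03352884589692265
136.94024530477455 0.02960425370765327
[0.4712 0.4397 0.031 ]
[0.4661 0.3197 0.031 ]
[0.5652 0.3751 0.031 ]
t 0.10 [ 0.2229 -0.5832  0.2304] F [-0.1  0.5 -0.2] gap 85.4 g 0.0 toolx ang 20.9
units [ 19.851 -28.891   1.077] yaw 1.363 q6 -0.18
[-1.38449999e+00  5.28426981e-01  1.43375798e+00  3.25353291e-06
  1.18140424e+00 -1.78498220e-01]
```

```bash
python3 - <<'E'
from h import *
go(.48,-.15,.28,20.9)
E
```

```text
units [ 13.159 -10.436  -1.628] yaw -0.0 q6 -0.18
```

Emit:
drive_tool([
  [[45,1.3,-1,-0.8,0],[45,2.6,-2,-1.65,0],[45,3.9,-3.1,-1.65,0],[45,5.2,-4.1,-1.65,0],[45,6.5,-5.2,-1.65,0],[45,7.8,-6.2,-1.65,0],[45,9.1,-7.3,-1.65,0],[45,10.4,-8.3,-1.65,0],[45,11.8,-9.4,-1.65,0],[45,13.15,-10.45,-1.65,0]],
], squeeze=40)

```text
t: 1.1
tcp_pos: [0.4725, -0.1608, 0.2807]
tool_rot: [0.983, 0.181, -0.0, -0.0]
force: [-0.1, -0.7, 0.4]
finger_gap: 0.527
gripper_force: 0.0
```

```bash
python3 - <<'E'
from h import *
st();go(.4661,.3197,.14,86.5)
E
```

```text
t 1.10 [ 0.4725 -0.1608  0.2807] F [-0.1 -0.7  0.4] gap 45.0 g 0.0 toolx ang 20.89
units [  5.512 -15.04    4.691] yaw -8.201 q6 0.65
```

Emit:
drive_tool([
  [[45,0.5,-1.5,0,-0.8],[45,1.0,-3,0,-1.6],[45,1.6,-4.5,0,-2.5],[45,2.1,-6,0,-3.3],[45,2.6,-7.5,0.5,-4.1],[45,3.1,-9,1,-4.9],[45,3.7,-10.5,1.5,-5.7],[45,4.2,-12,2,-6.6],[45,4.7,-13.4,2.5,-7.4],[45,5.1,-14.6,2.5,-8.2]],
])

```text
t: 2.1
tcp_pos: [0.4566, 0.3027, 0.2033]
tool_rot: [0.726, 0.687, -0.002, -0.001]
force: [0.2, -0.2, 0.3]
finger_gap: 0.527
gripper_force: 0.0
```

Emit:
drive_tool([
  [[45,0,0,0,0],[45,0,0,0,0],[45,0,0,0,0]],
])

```text
t: 2.4
tcp_pos: [0.4585, 0.3, 0.2057]
tool_rot: [0.729, 0.685, -0.0, 0.0]
force: [0.8, -0.4, -0.3]
finger_gap: 0.529
gripper_force: 0.0
```

```bash
python3 - <<'E'
from h import *
st();go(.4661,.3197,.036,86.5)
t=snap('top');s=snap('side');cv2.imwrite('pics/a1.png',np.hstack([crop(t,150,200,100,100,4),crop(s,170,330,100,100,4)]))
E
```

```text
t 2.40 [0.4585 0.3    0.2057] F [ 0.8 -0.4 -0.3] gap 45.2 g 0.0 toolx ang 86.43
units [0.676 0.215 5.655] yaw -0.009 q6 0.44
```

View pics/a1.png

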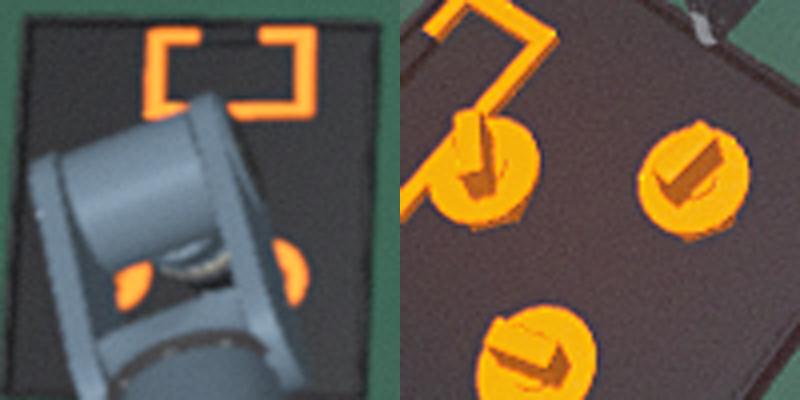

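The side view shows all three plugs undisturbed, with the collar of the near one at about (243.5,375.5). I'll descend onto it.

```bash
python3 - <<'E'
from h import *
for c in((243.5,375.5),(203.9,420.5),(190.5,372.5)):print(ray('side',c,.030).round(4))
E
```

```text
[0.4639 0.3213 0.03  ]
[0.4723 0.4386 0.03  ]
[0.5665 0.3782 0.03  ]
```

Emit:
drive_tool([
  [[45,0.6,0.2,1.4,0],[45,0.68,0.22,2.6,0],[45,0.68,0.22,3.6,0],[45,0.68,0.22,3.6,0]],
])

```text
t: 2.9
tcp_pos: [0.4642, 0.3185, 0.0944]
tool_rot: [0.729, 0.684, -0.004, -0.001]
force: [-0.5, -0.2, -0.7]
finger_gap: 0.523
gripper_force: 0.0
```

Emit:
drive_tool([
  [[45,0,0,0.7,0],[45,0,0,1.4,0],[45,0,0,2.05,0],[45,0,0,2.05,0],[5,0,0,2.05,0],[5,0,0,2.05,0],[5,0,0,2.05,0],[5,0,0,2.05,0],[5,0,0,2.05,0]],
])

```text
t: 3.8
tcp_pos: [0.4674, 0.321, 0.038]
tool_rot: [0.728, 0.685, 0.001, 0.001]
force: [-0.1, -1.6, 7.1]
finger_gap: 0.159
gripper_force: 43.3
```

```bash
python3 - <<'E'
from h import *
st()
E
```

```text
t 3.80 [0.4674 0.321  0.038 ] F [-0.1 -1.6  7.1] gap 13.6 g 43.3 toolx ang 86.51
```

Emit:
drive_tool([
  [[5,0,0,-0.5,0],[5,0,0,-1.5,0],[5,0,0,-2.7,0],[5,0,0,-3.9,0],[5,0,0,-5.1,0],[5,0,0,-5.1,0],[5,0,0,-5.1,0]],
], squeeze=50)

```text
t: 4.5
tcp_pos: [0.4666, 0.321, 0.1902]
tool_rot: [0.728, 0.685, 0.001, 0.0]
force: [0.3, -1.2, -2.3]
finger_gap: 0.157
gripper_force: 49.1
```

```bash
python3 - <<'E'
from h import *
st();go(.5535,-.0804,.15,76.7)
E
```

```text
t 4.50 [0.4666 0.321  0.1902] F [ 0.3 -1.2 -2.3] gap 13.4 g 49.1 toolx ang 86.51
units [-13.18    3.703   1.334] yaw 1.226 q6 0.47
```

Emit:
drive_tool([
  [[5,-1.5,0.4,0,0.1],[5,-3,0.9,0,0.3],[5,-4.5,1.3,0,0.5],[5,-6,1.7,0,0.7],[5,-7.5,2.1,0,0.9],[5,-9,2.5,0,1.1],[5,-10.5,2.95,0,1.2],[5,-11.9,3.35,0,1.2],[5,-13.18,3.7,0,1.23],[5,-13.18,3.7,0,1.23]],
])

```text
t: 5.5
tcp_pos: [0.5541, -0.0857, 0.1874]
tool_rot: [0.786, 0.618, -0.001, 0.0]
force: [0.2, 1.4, -1.6]
finger_gap: 0.156
gripper_force: 49.0
```

Emit:
drive_tool([
  [[5,0,0,0.6,0],[5,0,0,1.2,0],[5,0,0,1.8,0],[5,0,0,1.8,0],[5,0,0,1.8,0]],
])

```text
t: 6.0
tcp_pos: [0.5521, -0.0796, 0.1341]
tool_rot: [0.784, 0.62, -0.001, -0.002]
force: [0.5, 0.1, -1.0]
finger_gap: 0.156
gripper_force: 49.0
```

```bash
python3 - <<'E'
from h import *
st();go(.5535,-.0804,.08,76.7)
t=snap('top');s=snap('side');cv2.imwrite('pics/a2.png',np.hstack([crop(t,310,190,100,100,4),crop(s,260,170,100,100,4)]))
E
```

```text
t 6.00 [ 0.5521 -0.0796  0.1341] F [ 0.5  0.1 -1. ] gap 13.3 g 49.0 toolx ang 76.69
units [-0.016  0.057  1.804] yaw -0.001 q6 -0.11
```

View pics/a2.png

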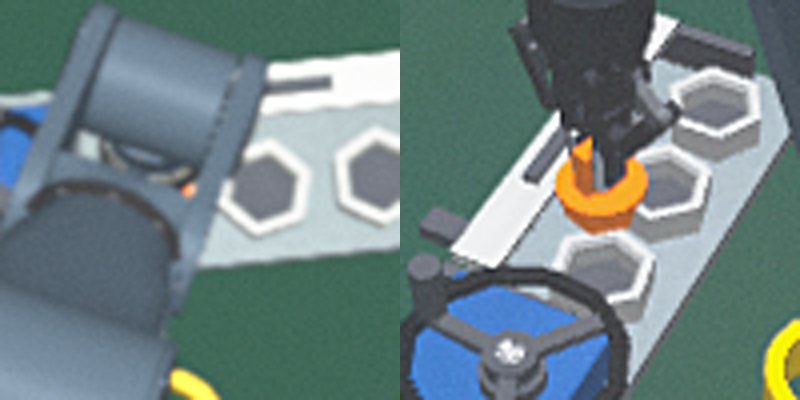

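The plug hangs clear, with its collar at about (310.3,215.8) in the side view. The rim of socket 3 is at about (311.3,237). I'll check how far apart they are in that same view.

```bash
python3 - <<'E'
from h import *
print(ray('side',(310.3,215.8),.126),ray('side',(311.3,237),.045),ray('side',(324.7,217),.045))
E
```

```text
[ 0.55017578 -0.07975572  0.126     ] [ 0.54814941 -0.07779822  0.045     ] [ 0.55666449 -0.16004382  0.045     ]
```

Emit:
drive_tool([
  [[5,0,0.05,0.6,0],[5,0,0.05,1.2,0],[5,0,0.05,1.6,0],[5,0,0.05,1.8,0],[5,0,0.05,1.8,0]],
])

```text
t: 6.6
tcp_pos: [0.5545, -0.0807, 0.081]
tool_rot: [0.784, 0.62, -0.0, -0.0]
force: [0.1, -0.7, -1.5]
finger_gap: 0.158
gripper_force: 49.0
```

Emit:
drive_tool([
  [[5,0,-0.05,0.1,0],[5,0,-0.05,0.2,0],[5,0,-0.05,0.3,0],[5,0,-0.05,0.35,0]],
])

```text
t: 7.0
tcp_pos: [0.5537, -0.0802, 0.0714]
tool_rot: [0.785, 0.62, 0.001, 0.0]
force: [-0.4, 2.8, 4.9]
finger_gap: 0.153
gripper_force: 50.0
```

Emit:
drive_tool([
  [[5,0.03,0,0.1,0],[5,0.03,0,0.2,0],[5,0.03,0,0.3,0],[5,0.03,0,0.35,0]],
])

```text
t: 7.4
tcp_pos: [0.5531, -0.0797, 0.0597]
tool_rot: [0.784, 0.62, -0.0, -0.0]
force: [0.4, 0.2, -2.0]
finger_gap: 0.154
gripper_force: 49.2
```

Hole found; it's almost down. I'll press until it seats.

Emit:
drive_tool([
  [[5,0,0,0.1,0],[5,0,0,0.2,0],[5,0,0,0.2,0]],
])

```text
t: 7.7
tcp_pos: [0.5534, -0.0799, 0.0567]
tool_rot: [0.784, 0.62, 0.0, 0.0]
force: [-4.6, -0.4, 16.9]
finger_gap: 0.158
gripper_force: 29.5
```

Emit:
drive_tool([
  [[5,0,0,-0.05,0],[32,0,0,-0.05,0],[32,0,0,-0.05,0],[32,0,0,-0.05,0],[32,0,0,-1,0],[32,0,0,-2.2,0],[32,0,0,-3.6,0],[32,0,0,-5,0],[32,0,0,-5,0]],
], squeeze=50)

```text
t: 8.6
tcp_pos: [0.5574, -0.0809, 0.21]
tool_rot: [0.784, 0.62, 0.003, 0.005]
force: [1.3, -0.5, -0.1]
finger_gap: 0.377
gripper_force: 0.0
```

```bash
python3 - <<'E'
from h import *
st();go(.4715,.439,.15,17.8)
t=snap('top');s=snap('side');cv2.imwrite('pics/a3.png',np.hstack([crop(t,150,200,100,100,4),crop(s,260,170,100,100,4)]))
hsv=cv2.cvtColor(t,cv2.COLOR_BGR2HSV);m=cv2.inRange(hsv,(8,150,120),(20,255,255))
k,l,sta,c=cv2.connectedComponentsWithStats(m)
for i in range(1,k):
    if sta[i,4]>60: print(sta[i],c[i].round(1),ray('top',c[i],.031).round(4))
E
```

```text
t 8.60 [ 0.5574 -0.0809  0.21  ] F [ 1.3 -0.5 -0.1] gap 32.2 g 0.0 toolx ang 76.68
units [16.208 -6.804  1.89 ] yaw 7.36 q6 -0.11
[ 135  110   39   75 2041] [154.2 147.2] [0.8568 0.5261 0.031 ]
[186 206  43  42 816] [203.9 226. ] [0.6011 0.361  0.031 ]
[634 207   6  15  81] [636.7 214. ] [ 0.6299 -0.9821  0.031 ]
[167 258  21  21 346] [177.  267.7] [0.4712 0.4398 0.031 ]
```

View pics/a3.png

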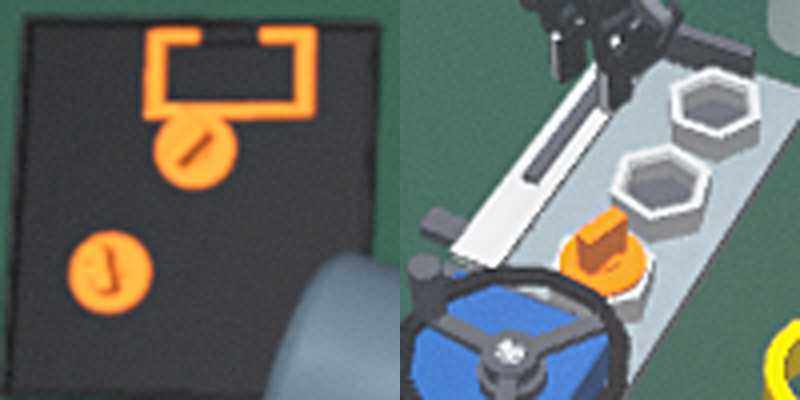

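The plug is standing in socket 3, and the other two plugs haven't moved. Next is the left plug.

Emit:
drive_tool([
  [[40,1.6,-0.7,0,0.7],[40,3.2,-1.4,0,1.5],[40,4.8,-2.1,0,2.2],[40,6.4,-2.8,0,2.9],[40,8,-3.5,0,3.7],[40,9.6,-4.2,0,4.4],[40,11.2,-4.9,0,5.1],[40,12.8,-5.6,0,5.9],[40,14.4,-6.2,0.6,6.6],[40,16,-6.8,1.2,7.35]],
])

```text
t: 9.7
tcp_pos: [0.4676, 0.4106, 0.1744]
tool_rot: [0.988, 0.153, -0.001, 0.001]
force: [0.7, -1.4, -1.4]
finger_gap: 0.467
gripper_force: 0.0
```

Emit:
drive_tool([
  [[40,0,0,0,0],[40,0,0,0,0],[40,0,0,0,0]],
])

```text
t: 10.0
tcp_pos: [0.4685, 0.4077, 0.1752]
tool_rot: [0.988, 0.155, -0.001, 0.001]
force: [0.6, 1.0, 0.7]
finger_gap: 0.469
gripper_force: 0.0
```

```bash
python3 - <<'E'
from h import *
st();go(.4715,.439,.037,17.8)
print('jig')
t=snap('top');cv2.imwrite('pics/a4.png',np.vstack([crop(t,280,195,150,75,5)]))
E
```

```text
t 10.00 [0.4685 0.4077 0.1752] F [0.6 1.  0.7] gap 40.1 g 0.0 toolx ang 17.86
units [ 0.428 -0.968  4.606] yaw 0.008 q6 1.8
jig
```

View pics/a4.png

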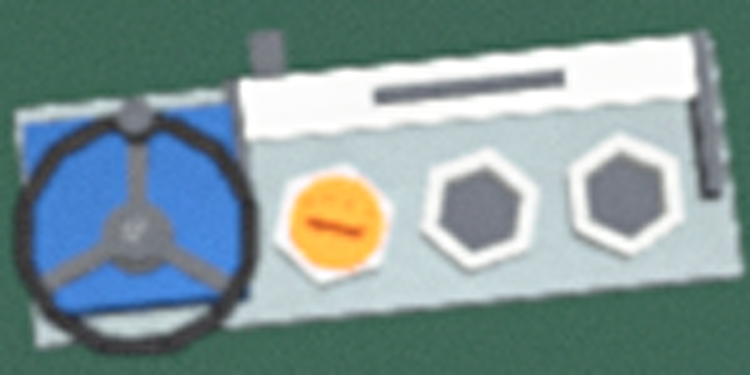

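In the top view the collar sits centred in socket 3, so that one is seated. Now I'll pick the second plug.

Emit:
drive_tool([
  [[40,0.25,-0.5,0.5,0],[40,0.43,-0.97,1.2,0],[40,0.43,-0.97,2.4,0],[40,0.43,-0.97,3.4,0],[40,0.43,-0.97,4.2,0],[40,0.43,-0.97,4.6,0],[40,0.43,-0.97,4.6,0]],
])

```text
t: 10.75
tcp_pos: [0.4721, 0.4389, 0.0372]
tool_rot: [0.988, 0.154, -0.002, 0.001]
force: [-0.0, 0.5, 0.6]
finger_gap: 0.473
gripper_force: 0.0
```

Emit:
drive_tool([
  [[5,0,0,0,0],[5,0,0,0,0],[5,0,0,0,0],[5,0,0,0,0],[5,0,0,0,0]],
])

```text
t: 11.25
tcp_pos: [0.4737, 0.4413, 0.0404]
tool_rot: [0.988, 0.155, 0.002, -0.0]
force: [0.4, -1.3, 6.0]
finger_gap: 0.153
gripper_force: 50.6
```

Emit:
drive_tool([
  [[5,0,0,-0.5,0],[5,0,0,-1.5,0],[5,0,0,-2.7,0],[5,0,0,-3.9,0],[5,0,0,-5.1,0],[5,0,0,-5.1,0],[5,0,0,-5.1,0]],
])

```text
t: 11.95
tcp_pos: [0.4721, 0.4409, 0.1929]
tool_rot: [0.988, 0.155, 0.001, -0.0]
force: [-0.4, -0.3, -2.5]
finger_gap: 0.159
gripper_force: 49.5
```

```bash
python3 - <<'E'
from h import *
st();go(.562,-.1695,.15,79.2);go(.562,-.1695,.15,19.5)
E
```

```text
t 11.95 [0.4721 0.4409 0.1929] F [-0.4 -0.3 -2.5] gap 13.6 g 49.5 toolx ang 17.87
units [-3.393 20.284  1.412] yaw -7.666 q6 1.84
units [-3.393 20.284  1.412] yaw -0.204 q6 1.84
```

Emit:
drive_tool([
  [[5,-0.3,1.6,0,0],[5,-0.6,3.2,0,0],[5,-0.8,4.8,0,0],[5,-1.1,6.4,0,0],[5,-1.3,8,0,-0.1],[5,-1.6,9.6,0,-0.2],[5,-1.9,11.2,0,-0.2],[5,-2.1,12.8,0,-0.2],[5,-2.4,14.4,0,-0.2],[5,-2.7,16,0,-0.2]],
])

```text
t: 12.95
tcp_pos: [0.5408, -0.0424, 0.1897]
tool_rot: [0.986, 0.169, -0.002, -0.001]
force: [1.3, 0.2, -1.4]
finger_gap: 0.157
gripper_force: 49.6
```

Emit:
drive_tool([
  [[5,-0.2,1.4,0,0],[5,-0.5,2.8,0,0],[5,-0.69,4.28,0,0],[5,-0.69,4.28,0,0],[5,-0.69,4.28,0.8,0],[5,-0.69,4.28,1.6,0],[5,-0.69,4.28,2.2,0],[5,-0.69,4.28,2.2,0],[5,-0.69,4.28,2.2,0]],
])

```text
t: 13.85
tcp_pos: [0.5648, -0.168, 0.1245]
tool_rot: [0.986, 0.169, -0.001, -0.001]
force: [0.5, 0.2, -1.4]
finger_gap: 0.155
gripper_force: 49.7
```

```bash
python3 - <<'E'
from h import *
st();go(.5619,-.1694,.083,19.4)
E
```

```text
t 13.85 [ 0.5648 -0.168   0.1245] F [ 0.5  0.2 -1.4] gap 13.2 g 49.7 toolx ang 19.48
units [-0.104  0.016  1.383] yaw 0.01 q6 0.75
```

Emit:
drive_tool([
  [[5,-0.08,0.02,0.5,0],[5,-0.08,0.02,1,0],[5,-0.08,0.02,1.3,0],[5,-0.08,0.02,1.45,0],[5,-0.08,0.02,1.6,0],[5,-0.08,0.02,1.7,0],[5,-0.08,0.02,1.7,0]],
])

```text
t: 14.55
tcp_pos: [0.5637, -0.1703, 0.0746]
tool_rot: [0.986, 0.169, -0.0, -0.0]
force: [0.2, 0.0, -1.3]
finger_gap: 0.154
gripper_force: 49.8
```

```bash
python3 - <<'E'
from h import *
st();go(.5619,-.1694,.059,19.4)
E
```

```text
t 14.55 [ 0.5637 -0.1703  0.0746] F [ 0.2  0.  -1.3] gap 13.2 g 49.8 toolx ang 19.46
units [-0.047 -0.05   0.519] yaw 0.008 q6 0.75
```

Emit:
drive_tool([
  [[5,-0.02,-0.02,0.12,0],[5,-0.02,-0.02,0.24,0],[5,-0.02,-0.02,0.36,0],[5,-0.02,-0.02,0.48,0],[5,-0.02,-0.02,0.48,0]],
])

```text
t: 15.05
tcp_pos: [0.5634, -0.17, 0.0597]
tool_rot: [0.986, 0.169, 0.0, 0.0]
force: [2.7, 0.5, -3.8]
finger_gap: 0.151
gripper_force: 49.6
```

Emit:
drive_tool([
  [[5,0.02,0,0.1,0],[5,0.02,0,0.17,0],[5,0.02,0,0.17,0]],
])

```text
t: 15.35
tcp_pos: [0.5636, -0.17, 0.0592]
tool_rot: [0.986, 0.169, 0.0, 0.001]
force: [-4.0, 2.7, 24.8]
finger_gap: 0.154
gripper_force: 53.5
```

Firm stop at tcp 0.059, matching the 0.035 grip offset, so it's seated. Release.

Emit:
drive_tool([
  [[5,0,0,-0.12,0],[36,0,0,-0.12,0],[36,0,0,-0.12,0],[36,0,0,-0.12,0],[36,0,0,-1,0],[36,0,0,-2.2,0],[36,0,0,-3.6,0],[36,0,0,-5,0],[36,0,0,-5,0]],
])

```text
t: 16.25
tcp_pos: [0.5671, -0.1715, 0.2108]
tool_rot: [0.986, 0.169, 0.005, 0.004]
force: [1.3, -0.5, 0.4]
finger_gap: 0.424
gripper_force: 0.0
```

```bash
python3 - <<'E'
from h import *
st()
t=snap('top')
hsv=cv2.cvtColor(t,cv2.COLOR_BGR2HSV);m=cv2.inRange(hsv,(8,150,120),(20,255,255))
k,l,sta,c=cv2.connectedComponentsWithStats(m)
for i in range(1,k):
    if 60<sta[i,4]<1500: print(sta[i],c[i].round(1),ray('top',c[i],.031).round(4))
go(.566,.3765,.15,137)
E
```

```text
t 16.25 [ 0.5671 -0.1715  0.2108] F [ 1.3 -0.5  0.4] gap 36.2 g 0.0 toolx ang 19.48
[186 206  43  41 816] [203.9 226. ] [0.6011 0.3611 0.031 ]
[634 207   6  15  81] [636.8 213.9] [ 0.6303 -0.9822  0.031 ]
units [  6.093 -17.199   1.871] yaw 7.809 q6 0.75
```

Emit:
drive_tool([
  [[40,0.4,-1.1,0,-0.9],[40,0.8,-2.2,0,-1.8],[40,1.2,-3.3,0,-2.7],[40,1.6,-4.4,0,-3.6],[40,2.0,-5.5,0,-4.5],[40,2.4,-6.6,0,-5.4],[40,2.7,-7.7,0,-6.3],[40,3.1,-8.8,0,-7.2],[40,3.5,-9.9,0,-8.1],[40,3.9,-11,0,-9]],
])

```text
t: 17.3
tcp_pos: [0.5623, 0.1815, 0.2026]
tool_rot: [0.696, 0.718, -0.002, -0.001]
force: [1.1, -0.6, 0.1]
finger_gap: 0.473
gripper_force: 0.0
```

```bash
python3 - <<'E'
from h import *
st();go(.566,.3765,.15,137)
E
```

```text
t 17.30 [0.5623 0.1815 0.2026] F [ 1.1 -0.6  0.1] gap 40.4 g 0.0 toolx ang 91.76
units [6.494 0.33  1.749] yaw -5.655 q6 0.09
```

Emit:
drive_tool([
  [[40,1.2,0.1,0,-0.9],[40,2.4,0.1,0,-1.8],[40,3.6,0.2,0.4,-2.7],[40,4.8,0.3,0.8,-3.6],[40,6,0.3,1.2,-4.5],[40,6.2,0.3,1.2,-5.3],[40,6.2,0.3,1.2,-5.65],[40,6.2,0.3,1.2,-5.65],[40,6.2,0.3,1.2,-5.65]],
])

```text
t: 18.2
tcp_pos: [0.5672, 0.366, 0.1672]
tool_rot: [0.37, 0.929, -0.001, -0.001]
force: [-0.3, -0.4, 0.9]
finger_gap: 0.468
gripper_force: 0.0
```

```bash
python3 - <<'E'
from h import *
st();go(.566,.3765,.038,137)
s=snap('side');t=snap('top');print(hexes('top',t)[2])
cv2.imwrite('pics/a5.png',np.hstack([crop(s,150,330,100,80,4),crop(s,270,170,100,80,4)]))
E
```

```text
t 18.20 [0.5672 0.366  0.1672] F [-0.3 -0.4  0.9] gap 40.0 g 0.0 toolx ang 136.59
units [0.266 0.24  4.307] yaw -0.051 q6 -0.41
(array([ 0.5706, -0.2593]), np.float64(5.0), np.float64(0.223), 4101)
```

View pics/a5.png

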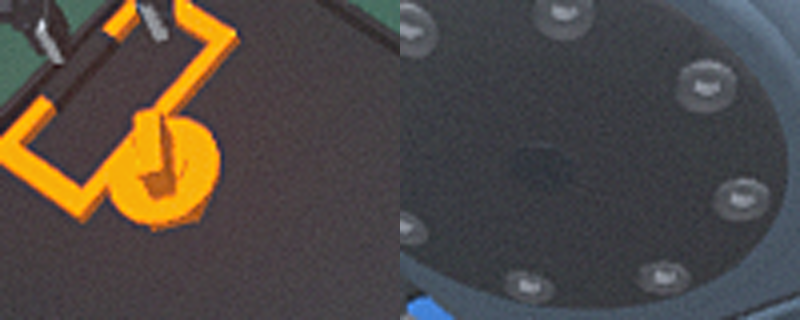

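The last plug is still upright beside the frame, with its collar centre at side (190.7,372.5). Descend and grip.

Emit:
drive_tool([
  [[40,0.15,0.15,0.5,0],[40,0.26,0.24,1.2,0],[40,0.26,0.24,2.4,0],[40,0.26,0.24,3.4,0],[40,0.26,0.24,4,0],[40,0.26,0.24,4.3,0],[40,0.26,0.24,4.3,0]],
])

```text
t: 19.0
tcp_pos: [0.5663, 0.3766, 0.038]
tool_rot: [0.369, 0.929, -0.001, -0.001]
force: [0.1, 0.1, 0.7]
finger_gap: 0.468
gripper_force: 0.0
```

Emit:
drive_tool([
  [[5,0,0,0,0],[5,0,0,0,0],[5,0,0,0,0],[5,0,0,0,0],[5,0,0,0,0]],
])

```text
t: 19.5
tcp_pos: [0.5679, 0.3774, 0.0411]
tool_rot: [0.369, 0.929, 0.001, 0.001]
force: [-0.7, 1.0, 2.5]
finger_gap: 0.154
gripper_force: 52.1
```

Emit:
drive_tool([
  [[5,0,0,-0.5,0],[5,0,0,-1.5,0],[5,0,0,-2.7,0],[5,0,0,-3.9,0],[5,0,0,-5.1,0],[5,0,0,-5.1,0],[5,0,0,-5.1,0]],
])

```text
t: 20.2
tcp_pos: [0.5676, 0.3772, 0.1947]
tool_rot: [0.369, 0.929, 0.001, 0.001]
force: [-0.4, 0.6, -2.3]
finger_gap: 0.151
gripper_force: 51.7
```

```bash
python3 - <<'E'
from h import *
st()
for a in(35.1,95.1,155.1):go(.571,-.2592,.15,a)
E
```

```text
t 20.20 [0.5676 0.3772 0.1947] F [-0.4  0.6 -2.3] gap 12.9 g 51.7 toolx ang 136.67
units [-14.64  -15.356   1.469] yaw -9.804 q6 -0.39
units [-14.64  -15.356   1.469] yaw 5.196 q6 -0.39
units [-14.64  -15.356   1.469] yaw -2.304 q6 -0.39
```

Emit:
drive_tool([
  [[5,-1,-1.1,0,0.3],[5,-2.1,-2.2,0,0.9],[5,-3.2,-3.3,0,1.5],[5,-4.3,-4.4,0,2.1],[5,-5.3,-5.5,0,2.7],[5,-6.3,-6.6,0,3.3],[5,-7.4,-7.7,0,3.9],[5,-8.4,-8.8,0,4.5],[5,-9.4,-9.9,0,5.1],[5,-10.4,-11,0,5.2]],
])

```text
t: 21.2
tcp_pos: [0.566, -0.0783, 0.1911]
tool_rot: [0.676, 0.737, -0.001, -0.002]
force: [1.4, -0.4, -2.1]
finger_gap: 0.154
gripper_force: 51.5
```

```bash
python3 - <<'E'
from h import *
st();go(.571,-.2592,.12,95)
E
```

```text
t 21.20 [ 0.566  -0.0783  0.1911] F [ 1.4 -0.4 -2.1] gap 13.1 g 51.5 toolx ang 94.95
units [-6.025 -0.344  2.36 ] yaw -0.006 q6 -0.42
```

Emit:
drive_tool([
  [[5,-1.4,-0.1,0,0],[5,-2.8,-0.2,0,0],[5,-4.2,-0.3,0,0],[5,-5.6,-0.3,0,0],[5,-5.8,-0.3,0,0],[5,-5.8,-0.3,0.8,0],[5,-5.8,-0.3,1.6,0],[5,-5.8,-0.3,2.4,0],[5,-5.8,-0.3,2.4,0],[5,-5.8,-0.3,2.4,0]],
])

```text
t: 22.2
tcp_pos: [0.5733, -0.2501, 0.1198]
tool_rot: [0.675, 0.738, -0.0, -0.002]
force: [0.6, 0.0, -1.4]
finger_gap: 0.158
gripper_force: 51.4
```

```bash
python3 - <<'E'
from h import *
st();go(.571,-.2592,.077,95)
E
```

```text
t 22.20 [ 0.5733 -0.2501  0.1198] F [ 0.6  0.  -1.4] gap 13.5 g 51.4 toolx ang 95.08
units [-0.3   -0.1    1.428] yaw 0.01 q6 -0.68
```

Emit:
drive_tool([
  [[5,-0.15,-0.06,0.3,0],[5,-0.3,-0.06,0.6,0],[5,-0.3,-0.06,0.9,0],[5,-0.3,-0.06,1.2,0],[5,-0.3,-0.06,1.4,0],[5,-0.3,-0.06,1.55,0],[5,-0.3,-0.06,1.55,0]],
])

```text
t: 22.9
tcp_pos: [0.5724, -0.2602, 0.0739]
tool_rot: [0.675, 0.738, -0.001, -0.001]
force: [-1.6, -2.0, -1.9]
finger_gap: 0.155
gripper_force: 51.4
```

```bash
python3 - <<'E'
from h import *
st();go(.572,-.2595,.06,95)
E
```

```text
t 22.90 [ 0.5724 -0.2602  0.0739] F [-1.6 -2.  -1.9] gap 13.2 g 51.4 toolx ang 95.08
units [ 0.025 -0.011  0.462] yaw 0.01 q6 -0.69
```

Emit:
drive_tool([
  [[5,0,-0.02,0.12,0],[5,0,-0.02,0.24,0],[5,0,-0.02,0.36,0],[5,0,-0.02,0.48,0],[5,0,-0.02,0.58,0],[5,0,-0.02,0.58,0]],
])

```text
t: 23.5
tcp_pos: [0.5723, -0.2604, 0.0599]
tool_rot: [0.675, 0.738, -0.0, -0.0]
force: [-8.3, 1.1, 16.2]
finger_gap: 0.155
gripper_force: 54.2
```

Emit:
drive_tool([
  [[5,0,0,-0.08,0],[34,0,0,-0.08,0],[34,0,0,-0.08,0],[34,0,0,-0.08,0],[34,0,0,-1,0],[34,0,0,-2.2,0],[34,0,0,-3.6,0],[34,0,0,-5,0],[34,0,0,-5,0]],
])

```text
t: 24.4
tcp_pos: [0.5767, -0.2626, 0.2139]
tool_rot: [0.675, 0.738, 0.001, 0.007]
force: [0.8, -0.5, 0.4]
finger_gap: 0.399
gripper_force: 0.0
```

```bash
python3 - <<'E'
from h import *
st();go(.602,.039,.21,95)
E
```

```text
t 24.40 [ 0.5767 -0.2626  0.2139] F [ 0.8 -0.5  0.4] gap 34.1 g 0.0 toolx ang 95.08
units [9.941 1.728 0.062] yaw 0.01 q6 -0.69
```

Emit:
drive_tool([
  [[40,1.6,-0.3,0,0],[40,3.2,-0.8,0,0],[40,4.8,-1.4,0,0],[40,6.4,-2,0,0],[40,8,-2.5,0,0],[40,9.6,-3,0,0],[40,11.2,-3.3,0,0],[40,12.8,-3.6,0,0],[40,14.2,-3.8,0,0],[40,14.8,-4,0,0]],
])

```text
t: 25.4
tcp_pos: [0.4126, 0.1745, 0.2068]
tool_rot: [0.674, 0.739, 0.0, -0.0]
force: [-0.4, -0.2, -0.1]
finger_gap: 0.469
gripper_force: 0.0
```

```bash
python3 - <<'E'
from h import *
st()
t=snap('top');s=snap('side')
cv2.imwrite('pics/a6t.png',t);cv2.imwrite('pics/a6s.png',s)
cv2.imwrite('pics/a6.png',np.hstack([crop(t,285,195,150,75,3),crop(s,255,170,110,75,3)]))
E
```

```text
t 25.40 [0.4126 0.1745 0.2068] F [-0.4 -0.2 -0.1] gap 40.1 g 0.0 toolx ang 95.25
```

View pics/a6.png

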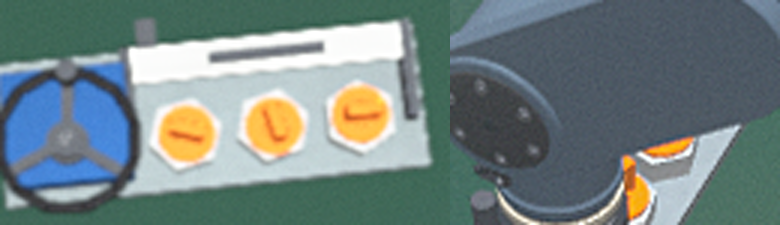

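All three collars sit centred in their sockets. Next is the crank at about (0.602, 0.037). I'll square the tool to the world axes at 90°.

```bash
python3 - <<'E'
from h import *
st();go(.6025,.037,.19,90)
E
```

```text
t 25.50 [0.4123 0.1736 0.2067] F [ 0.1 -0.7 -0.2] gap 40.3 g 0.0 toolx ang 95.33
units [-5.123  5.89   0.545] yaw 0.666 q6 0.05
```

Emit:
drive_tool([
  [[45,-0.8,0.9,0,0.3],[45,-1.7,1.9,0.2,0.66],[45,-2.6,2.9,0.5,0.66],[45,-3.4,3.9,0.5,0.66],[45,-4.3,4.9,0.5,0.66],[45,-5.12,5.89,0.5,0.66],[45,-5.12,5.89,0.5,0.66],[45,-5.12,5.89,0.5,0.66],[45,-5.12,5.89,0.5,0.66]],
])

```text
t: 26.4
tcp_pos: [0.6022, 0.0338, 0.1914]
tool_rot: [0.709, 0.706, -0.001, -0.001]
force: [0.4, 1.1, -0.1]
finger_gap: 0.531
gripper_force: 0.0
```

```bash
python3 - <<'E'
from h import *
st();go(.6025,.037,.1,90)
E
```

```text
t 26.40 [0.6022 0.0338 0.1914] F [ 0.4  1.1 -0.1] gap 45.3 g 0.0 toolx ang 89.75
units [0.106 0.017 3.048] yaw -0.031 q6 -0.12
```

Emit:
drive_tool([
  [[45,0.1,0,0.8,-0.03],[45,0.1,0,1.6,-0.03],[45,0.1,0,2.4,-0.03],[45,0.1,0,2.95,-0.03],[45,0.1,0,2.95,-0.03],[10,0.1,0,2.95,-0.03],[10,0.1,0,2.95,-0.03],[10,0.1,0,2.95,-0.03],[10,0.1,0,2.95,-0.03],[10,0.1,0,2.95,-0.03]],
], squeeze=35)

```text
t: 27.4
tcp_pos: [0.6038, 0.0369, 0.1046]
tool_rot: [0.707, 0.707, 0.0, 0.0]
force: [-1.0, -0.1, 3.1]
finger_gap: 0.244
gripper_force: 34.6
```

```bash
python3 - <<'E'
from h import *
s=st();print(s['q'].round(2))
E
```

```text
t 27.40 [0.6038 0.0369 0.1046] F [-1.  -0.1  3.1] gap 20.8 g 34.6 toolx ang 90.02
[-0.12  0.66  1.59  0.    0.89 -0.12]
```

```bash
cat >> h.py <<'E'
AX=np.array([.5415,.0385]);MID=np.array([.5631,-.1701]);JY=np.array([-.1041,.9945]);JX=np.array([.9945,.1041])
def table(th0,step,n,r=.062,a0=-1.5):
    f=lambda th:r*np.array([np.sin(np.radians(a0-th)),np.cos(np.radians(a0-th))])/.03
    b=f(th0).round(2)
    print([[10,*[round(float(v),2) for v in f(th0+step*(i+1)).round(2)-b],0,0] for i in range(n)])
def bar(im,ys=(-.13,-.12,-.048,-.045,-.042,.042,.045,.048)):
    g=im.astype(float);out=[]
    d=np.arange(.0,.125,.0005)
    for y in ys:
        uv=np.array([proj('top',(*(MID+JX*k+JY*y),.065)) for k in d],np.float32)
        p=np.stack([cv2.remap(im[:,:,c],uv[:,0].reshape(-1,1),uv[:,1].reshape(-1,1),cv2.INTER_CUBIC)[:,0] for c in range(3)],1)
        out.append(p)
    return d,np.array(out)
E
python3 - <<'E'
from h import *
t=cv2.imread('pics/top0.png')
ys=(-.13,-.048,-.045,-.042,.042,.045)
d,p=bar(t,ys)
print(d[::6]*1000)
for i in(0,2,5):print(ys[i],p[i][::6,2].tolist(),p[i][::6,1].tolist())
table(0,12,10)
E
```

```text
[  0.   3.   6.   9.  12.  15.  18.  21.  24.  27.  30.  33.  36.  39.
  42.  45.  48.  51.  54.  57.  60.  63.  66.  69.  72.  75.  78.  81.
  84.  87.  90.  93.  96.  99. 102. 105. 108. 111. 114. 117. 120. 123.]
-0.13 [168, 170, 161, 153, 158, 164, 167, 167, 170, 166, 157, 160, 161, 169, 167, 166, 173, 233, 254, 255, 253, 253, 253, 252, 252, 253, 253, 254, 255, 228, 138, 64, 55, 65, 67, 63, 66, 68, 66, 64, 68, 64] [181, 183, 172, 166, 171, 176, 180, 180, 182, 176, 168, 172, 170, 183, 180, 180, 183, 235, 254, 255, 253, 253, 252, 253, 253, 253, 253, 254, 255, 235, 162, 102, 100, 106, 107, 105, 106, 107, 108, 107, 107, 105]
-0.045 [198, 200, 197, 194, 194, 196, 195, 193, 193, 196, 194, 196, 196, 197, 198, 193, 190, 205, 239, 254, 255, 255, 190, 119, 110, 149, 215, 254, 255, 255, 197, 91, 53, 64, 68, 67, 64, 63, 66, 68, 62, 65] [214, 215, 212, 209, 209, 210, 209, 210, 210, 212, 210, 212, 214, 212, 213, 208, 205, 215, 241, 254, 255, 255, 192, 123, 113, 152, 218, 255, 255, 255, 206, 120, 96, 103, 106, 105, 104, 104, 106, 107, 105, 105]
0.045 [201, 202, 201, 203, 201, 199, 197, 198, 197, 198, 199, 196, 195, 196, 196, 196, 188, 188, 219, 248, 255, 255, 204, 130, 111, 133, 190, 247, 255, 255, 223, 113, 53, 66, 64, 65, 65, 65, 67, 66, 65, 69] [216, 218, 218, 219, 218, 216, 212, 213, 211, 214, 215, 212, 212, 212, 212, 212, 206, 201, 222, 247, 255, 255, 206, 134, 117, 141, 194, 247, 255, 255, 230, 138, 95, 105, 104, 105, 104, 104, 107, 106, 104, 107]
[[10, -0.43, -0.06, 0, 0], [10, -0.84, -0.2, 0, 0], [10, -1.21, -0.43, 0, 0], [10, -1.52, -0.73, 0, 0], [10, -1.77, -1.08, 0, 0], [10, -1.93, -1.48, 0, 0], [10, -2.01, -1.91, 0, 0], [10, -2.0, -2.34, 0, 0], [10, -1.9, -2.76, 0, 0], [10, -1.71, -3.15, 0, 0]]
```

Emit:
drive_tool([
  [[10,-0.43,-0.06,0,0],[10,-0.84,-0.2,0,0],[10,-1.21,-0.43,0,0],[10,-1.52,-0.73,0,0],[10,-1.77,-1.08,0,0],[10,-1.93,-1.48,0,0],[10,-2.01,-1.91,0,0],[10,-2.0,-2.34,0,0],[10,-1.9,-2.76,0,0],[10,-1.71,-3.15,0,0]],
])

```text
t: 28.4
tcp_pos: [0.512, -0.0167, 0.1046]
tool_rot: [0.707, 0.707, 0.002, 0.004]
force: [4.6, -1.1, 1.7]
finger_gap: 0.244
gripper_force: 34.6
```

```bash
cat >> h.py <<'E'
def front(im):
    d,p=bar(im,ys:=(-.13,-.12,-.048,-.045,-.042,.042,.045,.048));r=[]
    for q in p[:,:,2].astype(float):
        w=(q>225);e=np.nan
        for i in range(1,len(d)-12):
            if w[i:i+12].all(): e=d[i-1]+.0005*(225-q[i-1])/(q[i]-q[i-1]) if q[i-1]<225 else np.nan;break
        r.append(e)
    print('front mm',np.round(np.array(r)*1000,1))
E
python3 - <<'E'
from h import *
s=st();print('angle',np.degrees(np.arctan2(*(s['tcp_pos'][:2]-AX)[::-1])),np.linalg.norm(s['tcp_pos'][:2]-AX))
front(cv2.imread('pics/top0.png'));front(cv2.imread('pics/a6t.png'));t=snap('top');cv2.imwrite('pics/w1.png',t);front(t)
table(120,15,10)
E
```

```text
t 28.40 [ 0.512  -0.0167  0.1046] F [ 4.6 -1.1  1.7] gap 20.8 g 34.6 toolx ang 89.94
angle -118.0785853825125 0.06260104342198076
front mm [50.6  nan 53.2 52.7 51.9 54.8  nan  nan]
front mm [50.9  nan 53.4  nan 52.3 54.9 54.8 54.2]
front mm [51.2  nan 50.6 50.6 51.3 52.2 51.9 52.2]
[[10, 0.34, -0.42, 0, 0], [10, 0.77, -0.74, 0, 0], [10, 1.28, -0.93, 0, 0], [10, 1.81, -0.99, 0, 0], [10, 2.35, -0.9, 0, 0], [10, 2.84, -0.68, 0, 0], [10, 3.26, -0.34, 0, 0], [10, 3.58, 0.09, 0, 0], [10, 3.77, 0.6, 0, 0], [10, 3.83, 1.13, 0, 0]]
```

Emit:
drive_tool([
  [[10,0.34,-0.42,0,0],[10,0.77,-0.74,0,0],[10,1.28,-0.93,0,0],[10,1.81,-0.99,0,0],[10,2.35,-0.9,0,0],[10,2.84,-0.68,0,0],[10,3.26,-0.34,0,0],[10,3.58,0.09,0,0],[10,3.77,0.6,0,0],[10,3.83,1.13,0,0]],
])

```text
t: 29.45
tcp_pos: [0.5399, 0.1005, 0.104]
tool_rot: [0.707, 0.708, -0.003, -0.003]
force: [-4.3, -1.1, 9.2]
finger_gap: 0.245
gripper_force: 35.3
```

```bash
python3 - <<'E'
from h import *
s=st();print('angle',np.degrees(np.arctan2(*(s['tcp_pos'][:2]-AX)[::-1]))-360,np.linalg.norm(s['tcp_pos'][:2]-AX))
t=snap('top');cv2.imwrite('pics/w2.png',t);front(t)
for k in(270,420,570):table(k,15,10)
E
```

```text
t 29.45 [0.5399 0.1005 0.104 ] F [-4.3 -1.1  9.2] gap 20.9 g 35.3 toolx ang 90.07
angle -268.48312318125477 0.06206361463748273
front mm [ nan  nan  nan  nan 48.6 48.8 49.4 49.8]
[[10, -0.09, 0.54, 0, 0], [10, -0.31, 1.03, 0, 0], [10, -0.65, 1.45, 0, 0], [10, -1.08, 1.77, 0, 0], [10, -1.59, 1.96, 0, 0], [10, -2.12, 2.02, 0, 0], [10, -2.66, 1.93, 0, 0], [10, -3.15, 1.71, 0, 0], [10, -3.57, 1.37, 0, 0], [10, -3.89, 0.94, 0, 0]]
[[10, -0.19, -0.51, 0, 0], [10, -0.25, -1.04, 0, 0], [10, -0.16, -1.58, 0, 0], [10, 0.06, -2.07, 0, 0], [10, 0.4, -2.49, 0, 0], [10, 0.83, -2.81, 0, 0], [10, 1.34, -3.0, 0, 0], [10, 1.87, -3.06, 0, 0], [10, 2.41, -2.97, 0, 0], [10, 2.9, -2.75, 0, 0]]
[[10, 0.42, 0.34, 0, 0], [10, 0.74, 0.77, 0, 0], [10, 0.93, 1.28, 0, 0], [10, 0.99, 1.81, 0, 0], [10, 0.9, 2.35, 0, 0], [10, 0.68, 2.84, 0, 0], [10, 0.34, 3.26, 0, 0], [10, -0.09, 3.58, 0, 0], [10, -0.6, 3.77, 0, 0], [10, -1.13, 3.83, 0, 0]]
```

Tracking works: the bar has moved about 5.5 mm at 268°, so engagement was near 70°. Continuing.

Emit:
drive_tool([
  [[10,-0.09,0.54,0,0],[10,-0.31,1.03,0,0],[10,-0.65,1.45,0,0],[10,-1.08,1.77,0,0],[10,-1.59,1.96,0,0],[10,-2.12,2.02,0,0],[10,-2.66,1.93,0,0],[10,-3.15,1.71,0,0],[10,-3.57,1.37,0,0],[10,-3.89,0.94,0,0]],
])

```text
t: 30.5
tcp_pos: [0.5722, -0.0166, 0.1043]
tool_rot: [0.708, 0.707, 0.002, 0.001]
force: [2.6, 5.4, 4.2]
finger_gap: 0.243
gripper_force: 34.8
```

Emit:
drive_tool([
  [[10,-0.19,-0.51,0,0],[10,-0.25,-1.04,0,0],[10,-0.16,-1.58,0,0],[10,0.06,-2.07,0,0],[10,0.4,-2.49,0,0],[10,0.83,-2.81,0,0],[10,1.34,-3.0,0,0],[10,1.87,-3.06,0,0],[10,2.41,-2.97,0,0],[10,2.9,-2.75,0,0]],
])

```text
t: 31.5
tcp_pos: [0.4879, 0.0696, 0.1042]
tool_rot: [0.707, 0.708, -0.001, 0.0]
force: [0.4, -5.7, 6.3]
finger_gap: 0.247
gripper_force: 35.3
```

```bash
python3 - <<'E'
from h import *
s=st();print('angle',np.degrees(np.arctan2(*(s['tcp_pos'][:2]-AX)[::-1]))-720,np.linalg.norm(s['tcp_pos'][:2]-AX))
t=snap('top');cv2.imwrite('pics/w3.png',t);front(t)
for k in(720,870):table(k,15,10)
table(1020,10.5,10)
E
```

```text
t 31.50 [0.4879 0.0696 0.1042] F [ 0.4 -5.7  6.3] gap 21.1 g 35.3 toolx ang 90.08
angle -570.1462310570693 0.06202265339012203
front mm [38.8  nan 37.8 38.1 38.7 39.1 39.1  nan]
[[10, -0.54, -0.09, 0, 0], [10, -1.03, -0.31, 0, 0], [10, -1.45, -0.65, 0, 0], [10, -1.77, -1.08, 0, 0], [10, -1.96, -1.59, 0, 0], [10, -2.02, -2.12, 0, 0], [10, -1.93, -2.66, 0, 0], [10, -1.71, -3.15, 0, 0], [10, -1.37, -3.57, 0, 0], [10, -0.94, -3.89, 0, 0]]
[[10, 0.51, -0.19, 0, 0], [10, 1.04, -0.25, 0, 0], [10, 1.58, -0.16, 0, 0], [10, 2.07, 0.06, 0, 0], [10, 2.49, 0.4, 0, 0], [10, 2.81, 0.83, 0, 0], [10, 3.0, 1.34, 0, 0], [10, 3.06, 1.87, 0, 0], [10, 2.97, 2.41, 0, 0], [10, 2.75, 2.9, 0, 0]]
[[10, -0.22, 0.3, 0, 0], [10, -0.5, 0.56, 0, 0], [10, -0.82, 0.76, 0, 0], [10, -1.17, 0.9, 0, 0], [10, -1.54, 0.98, 0, 0], [10, -1.92, 0.98, 0, 0], [10, -2.29, 0.92, 0, 0], [10, -2.65, 0.79, 0, 0], [10, -2.97, 0.59, 0, 0], [10, -3.26, 0.34, 0, 0]]
```

Emit:
drive_tool([
  [[10,0.42,0.34,0,0],[10,0.74,0.77,0,0],[10,0.93,1.28,0,0],[10,0.99,1.81,0,0],[10,0.9,2.35,0,0],[10,0.68,2.84,0,0],[10,0.34,3.26,0,0],[10,-0.09,3.58,0,0],[10,-0.6,3.77,0,0],[10,-1.13,3.83,0,0]],
])

```text
t: 32.55
tcp_pos: [0.604, 0.0374, 0.1044]
tool_rot: [0.707, 0.707, 0.001, -0.001]
force: [0.6, 4.1, 6.8]
finger_gap: 0.24
gripper_force: 35.2
```

Emit:
drive_tool([
  [[10,-0.54,-0.09,0,0],[10,-1.03,-0.31,0,0],[10,-1.45,-0.65,0,0],[10,-1.77,-1.08,0,0],[10,-1.96,-1.59,0,0],[10,-2.02,-2.12,0,0],[10,-1.93,-2.66,0,0],[10,-1.71,-3.15,0,0],[10,-1.37,-3.57,0,0],[10,-0.94,-3.89,0,0]],
])

```text
t: 33.55
tcp_pos: [0.4879, 0.0066, 0.1045]
tool_rot: [0.707, 0.707, 0.0, 0.002]
force: [2.3, -3.3, 4.2]
finger_gap: 0.244
gripper_force: 35.0
```

```bash
python3 - <<'E'
from h import *
s=st();print('angle',np.degrees(np.arctan2(*(s['tcp_pos'][:2]-AX)[::-1]))-720,np.linalg.norm(s['tcp_pos'][:2]-AX))
t=snap('top');cv2.imwrite('pics/w4.png',t);front(t)
E
```

```text
t 33.55 [0.4879 0.0066 0.1045] F [ 2.3 -3.3  4.2] gap 20.9 g 35.0 toolx ang 90.01
angle -869.2398097935557 0.06235388331996423
front mm [29.1  nan 31.3 30.7 30.1 32.9 32.4 32.2]
```

Emit:
drive_tool([
  [[10,0.51,-0.19,0,0],[10,1.04,-0.25,0,0],[10,1.58,-0.16,0,0],[10,2.07,0.06,0,0],[10,2.49,0.4,0,0],[10,2.81,0.83,0,0],[10,3.0,1.34,0,0],[10,3.06,1.87,0,0],[10,2.97,2.41,0,0],[10,2.75,2.9,0,0]],
])

```text
t: 34.6
tcp_pos: [0.572, 0.0925, 0.1042]
tool_rot: [0.707, 0.707, -0.001, -0.003]
force: [-3.4, 3.9, 9.2]
finger_gap: 0.245
gripper_force: 35.5
```

```bash
python3 - <<'E'
from h import *
table(1020,15,9)
E
```

```text
[[10, -0.34, 0.42, 0, 0], [10, -0.77, 0.74, 0, 0], [10, -1.28, 0.93, 0, 0], [10, -1.81, 0.99, 0, 0], [10, -2.35, 0.9, 0, 0], [10, -2.84, 0.68, 0, 0], [10, -3.26, 0.34, 0, 0], [10, -3.58, -0.09, 0, 0], [10, -3.77, -0.6, 0, 0]]
```

Emit:
drive_tool([
  [[10,-0.34,0.42,0,0],[10,-0.77,0.74,0,0],[10,-1.28,0.93,0,0],[10,-1.81,0.99,0,0],[10,-2.35,0.9,0,0],[10,-2.84,0.68,0,0],[10,-3.26,0.34,0,0],[10,-3.58,-0.09,0,0],[10,-3.77,-0.6,0,0],[10,-3.77,-0.6,0,0]],
])

```text
t: 35.6
tcp_pos: [0.5547, -0.0231, 0.1042]
tool_rot: [0.707, 0.707, -0.0, -0.0]
force: [0.3, -0.5, 7.6]
finger_gap: 0.242
gripper_force: 35.3
```

```bash
python3 - <<'E'
from h import *
s=st();print('angle',np.degrees(np.arctan2(*(s['tcp_pos'][:2]-AX)[::-1]))-1080)
t=snap('top');cv2.imwrite('pics/w5.png',t);front(t)
E
```

```text
t 35.60 [ 0.5547 -0.0231  0.1042] F [ 0.3 -0.5  7.6] gap 20.6 g 35.3 toolx ang 89.96
angle -1157.9319903058515
front mm [23.   nan 22.8 23.2 23.7 23.4 24.1 24.6]
```

Travel is about 30 mm. Let go and lift clear.

Emit:
drive_tool([
  [[40,0,0,0,0],[40,0,0,0,0],[40,0,0,0,0],[40,0,0,-0.8,0],[40,0,0,-1.8,0],[40,0,0,-3,0],[40,0.6,-0.6,-4,0],[40,1.8,-1.8,-4,0],[40,3,-3,-4,0],[40,4.2,-4.2,-4,0]],
])

```text
t: 36.65
tcp_pos: [0.4299, 0.103, 0.2235]
tool_rot: [0.707, 0.707, -0.0, -0.0]
force: [1.0, 0.4, 0.5]
finger_gap: 0.467
gripper_force: 0.0
```

Emit:
drive_tool([
  [[40,1.2,0,0,0],[40,2.4,0,0,0],[40,2.4,0,0,0],[40,2.4,0,0,0],[40,2.4,0,0,0]],
])

```text
t: 37.15
tcp_pos: [0.4315, 0.1734, 0.2233]
tool_rot: [0.707, 0.707, -0.001, -0.0]
force: [0.7, -0.2, 0.4]
finger_gap: 0.468
gripper_force: 0.0
```

```bash
python3 - <<'E'
from h import *
st();t=snap('top');front(t);s=snap('side')
cv2.imwrite('pics/f.png',np.hstack([crop(t,280,195,150,75,4),crop(s,310,160,50,75,4)]))
E
```

```text
t 37.15 [0.4315 0.1734 0.2233] F [ 0.7 -0.2  0.4] gap 40.0 g 0.0 toolx ang 90.0
front mm [23.1  nan 22.7 23.2 23.6 23.3 24.1 24.7]
```

View pics/f.png

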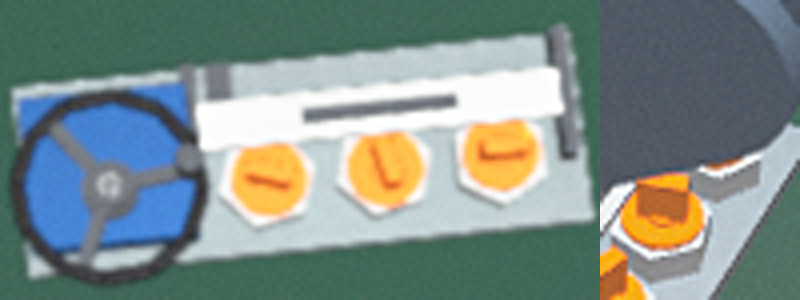

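The final view shows the bar forward over all three seated collars, with the plugs still centred. Handing in.

```bash
python3 -c "
from station import manip
print(manip.sign_off())"
```

```text
the job is handed in; nothing more can be done
None
```

The job is handed in: all three orange plugs are seated in the hex sockets, and the keeper bar is wound forward about 30 mm (three turns), measured from the camera images; no verdict came back at hand-in.

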